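# Take the retaining cap off the coin-photography turntable

## Task

The white platter of the coin-photography turntable is due for a change, so the black cap on its spindle has to come off. It is a lug-threaded cap and nobody noted whether it is left- or right-handed: find its hand by trying one way and, if it will not go, the other, never tugging hard at it while it is locked; turn it until it is free, then lift it straight up off the spindle and finish while still holding it in the gripper, level, some five centimetres or more clear above the spindle. Leave the bronze coin, the glass dish and the coin tray where they are.

Things in the scene. Friction and masses are not known exactly. Their poses are not given: they have to be found in the camera images.
- cap: Black fluted plastic cap, loose, about 90 g, on the spindle in the middle of the platter: round grip 44 mm in diameter (23 to 52 mm above the rim) on a skirt 62 mm in diameter (0 to 23 mm). Origin at the centre of the skirt's lower rim, z up its axis, x towards the white index line on top. Hollow, 20 mm deep; three inward lugs sit under three ears of the spindle.
- turntable: Turntable for coin photographs, fixed: round grey housing and white platter, 176 mm across, platter top 54 mm above the worktop; a grey drive housing 64 x 90 x 71 mm stands behind it, its middle 125 mm along +x. Platter and spindle do not turn. Origin on the worktop under the spindle, z up, -x towards switch and speed knob. The tight cap's rim is 57 mm and its top 109 mm above the worktop.
- spindle_top (a point): Top of the steel spindle on its axis, hidden under the cap, 72.5 mm above the worktop. A light spring on it presses the cap up against the ears with about 3 N; it does not jump up when free, and pulling alone does not bring it off while it is locked.
- sestertius: Bystander: bronze coin, 34 mm in diameter, 4.5 mm thick, lying on the worktop; origin at the centre of its underside.
- dish: Bystander: blue glass dish, 100 mm across, 28 mm tall; origin at the centre of its underside.
- coin_tray: Bystander: ivory-coloured resin coin tray with compartments, 200 x 150 x 16 mm; origin at the centre of its underside.
- cap_grip (a point): Middle of the cap's grip, on its axis, 37 mm above the rim. Tight, the cap's x lies along the turntable's x within 2 degrees. One way it meets a hard stop after 2 degrees; the other way it turns easily, is free of the ears from 42 degrees on and meets an end stop at 74. Which way is free, clockwise or anticlockwise, varies and cannot be seen.
Things that resemble listed ones, but are neither listed nor needed, are in the scene too. There is more than one size of the cap; the one meant has the size given above.

How it is judged:
By the outcome, as a careful person would: the job done as asked, in the order asked, and still so for the second after the job is handed in, while the arm keeps its last pose, push and grip.
It also fails if it takes over 38 s, if anything falls off the work surface, if the arm or the gripper's body presses on something with over 40 N, if the wrist force passes 120 N, or if a joint passes its speed limit or range.

## Robot

A 7-joint arm with a two-finger parallel gripper is mounted at the origin on the work surface. World frame = base frame: x ahead of the robot, y to its left, z up, the work surface at z = 0. Lengths are in m, angles in rad, forces in N, time in s.
With the tool pointing down it reaches from about 0.4 to 0.85 m from the base axis. Payload 10.4 kg.
Tool frame: the origin (TCP) lies midway between the tips of the shut fingers; the grasp point (between the pads) lies 19 mm behind it; z points along the fingers, y is the line along which they close (so a half turn about z gives the same grasp; the last joint's range is limited). The gripper opens to 87 mm and grips with 3 to 60 N. Pads are 19 mm wide; open, the fingers measure 117 mm over their backs; the gripper's body (75 mm by 190 mm) begins 51 mm behind the grasp point.
Start: joints at [1.085, 0.332, -0.065, 1.46, 0.022, 1.35, -0.088], TCP at [0.279, -0.559, 0.223] pointing down, gripper open.
Joint ranges: [-2.6, 2.6], [-0.5, 2.12], [-1.47, 1.34], [0.16, 2.42], [-1.27, 4.41], [0.06, 2.06], [-2.6, 2.6]. Speed limits (rad/s): [2.22, 2.22, 2.79, 2.79, 3.14, 3.14, 3.14].

## Interface

Orientations are given as a unit quaternion [x, y, z, w].
In Python, from bench import r gives the robot as it stands.
- The arm moves only by the tool carry_out, never from a script. Its argument "steps" is a list that holds one entry, the list of rows, each a list of 6 numbers: the shift along the tool's x, y, z in cm, then the turn, a rotation vector about the tool's x, y, z in rad. In form: [[[dx, dy, dz, wx, wy, wz], ...]]. A call has 1 to 20 rows; each row is the pose to reach, as a shift and turn from the pose commanded when the call began, along the tool's axes at that moment; what a row does not reach only later rows make up. A row lasts 1/12 s, in which the tool goes at most 41.7 mm and 7.16 degrees, less where a joint would pass 70% of its speed; a pose out of reach is approached as far as the arm can. A call with a gripper value outside its range is refused whole. "hand" is the closure, from -1 (fully open) to 1 (shut), set as the call begins (left out, the last holds). The fingers move at their own pace and stop on an object; "squeeze" is the grip in N (left out, the last holds). Time passes only in rows, so rows that repeat a pose let the fingers close. It gives the time, the measured TCP pose, the force, the opening and the grip force at its end, in the units of the state.
- r.read_state(): the state, without advancing time (a new reading comes with each control period).
- r.camera(name): name is "scene" or "top" or "wrist"; returns the picture (480x640x3 uint8, red, green, blue); there is no depth.
- r.camera_params(name): a dict with "fx", "fy", "cx", "cy" (pixels), "view" (4x4, takes a point from world to camera coordinates). Camera axes: x right, y up, looking along -z (the intrinsics and any distortion apply to the point x, -y, -z); pixel columns grow to the right and rows downward; lengths in m; the calibration is good to about 2 mm. A picture is of the moment at which its call begins: read the wrist's pose just before it. camera_params takes no time and is no camera call; for the wrist camera it gives the pose at the moment of the call.
- r.close_job(): hands the job in; it is judged then, once.
The state is a dict: "time": time; "joint_positions": joint angles; "joint_vel": joint speeds; "joint_torque": joint torques, N m; "ee_pos": TCP position; "eef_rot": TCP orientation; "ft_force": force on the tool from outside, world axes, zero at the start; "torque": the same for the moment, N m; "width": finger opening in m; "grip_force": force on a finger pad.
Only numpy, scipy, OpenCV 4.12 (cv2) and the standard library are available. Lean on these libraries where they do the work, as an engineer would, in place of code of your own. Each camera call takes 0.05 s, during which the arm holds its last target. There are 200 camera calls.

## Working session

There is one attempt and no reset: what is moved stays moved. The work goes in short steps, Python scripts to look and compute and a tool call to move; the robot and the scene stay as the last step left them, time stands still between calls to the robot, and variables do not carry over. Pictures are saved under pics/ and viewed, at most 10 in all, crops included, and the job is handed in when it is done.

Besides the shell and the picture viewer there is one more tool, called after "Call:" as name([rows], argument=value, ...), one row to a line, values as JSON. carry_out: Moves the arm, as the interface text tells. Its arguments: {"type":"object","properties":{"steps":{"type":"array","items":{"type":"array","items":{"type":"array","items":{"type":"number"}}}},"hand":{"type":"number"},"squeeze":{"type":"number"}},"required":["steps"]}

```bash
mkdir -p pics; python3 - <<'E'
from bench import r
import cv2,numpy as np
s=r.read_state();print(s)
for n in("scene","top"):
    cv2.imwrite(f"pics/{n}0.png",r.camera(n)[:,:,::-1]);print(n,r.camera_params(n))
E
```

```text
{'time': 0.0, 'joint_positions': array([ 1.08541881,  0.33283585, -0.0647056 ,  1.46096591,  0.02160948,
        1.34990416, -0.08848861]), 'joint_vel': array([-3.92880703e-04,  3.97113507e-04, -1.16437238e-03,  2.00773960e-03,
       -4.42993848e-04,  5.24907518e-05,  6.20866995e-04]), 'joint_torque': array([ 3.01199321e-06, -6.23258686e+01,  2.49832054e-02, -3.89890301e+01,
       -6.12529577e-02,  3.98882374e-02,  1.55703947e-04]), 'ee_pos': array([ 0.27883751, -0.55890531,  0.22176471]), 'eef_rot': array([ 9.73343988e-01,  2.29349032e-01, -1.98928906e-04, -6.80179571e-04]), 'ft_force': array([-0.8037183 , -0.24957507,  0.36598843]), 'torque': array([-0.00635065, -0.04657301,  0.03740496]), 'grip_force': 0.0, 'width': 0.0863882798227785}
scene {'fx': 564.5295648996288, 'fy': 564.5295648996288, 'cx': 320.66113744923007, 'cy': 238.35350601642415, 'view': array([[-0.71724302,  0.69667588,  0.01432396,  0.3860511 ],
       [-0.55326118, -0.58185081,  0.59611384,  0.26065183],
       [ 0.42363254,  0.4196336 ,  0.80277214, -1.38966908],
       [ 0.        ,  0.        ,  0.        ,  1.        ]])}
top {'fx': 593.6623070866718, 'fy': 593.6623070866718, 'cx': 326.71646013942683, 'cy': 248.60103438167226, 'view': array([[ 0.00609771, -0.99971618,  0.02302992, -0.00639657],
       [ 0.98646765,  0.00978713,  0.16366364, -0.56084514],
       [-0.16384258,  0.0217203 ,  0.98624735, -1.15187724],
       [ 0.        ,  0.        ,  0.        ,  1.        ]])}
```

View pics/top0.png

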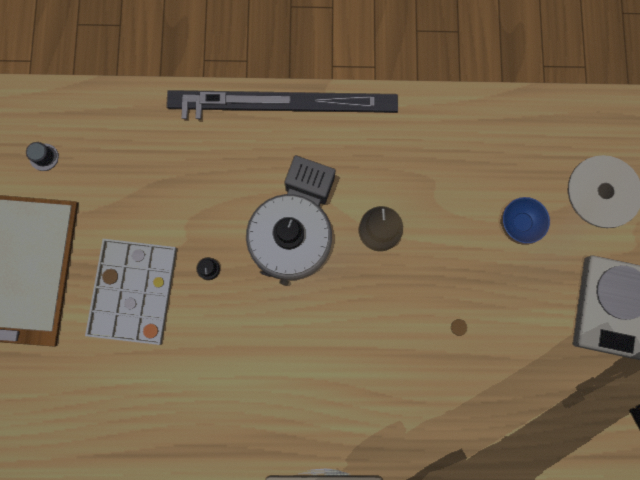

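View pics/scene0.png

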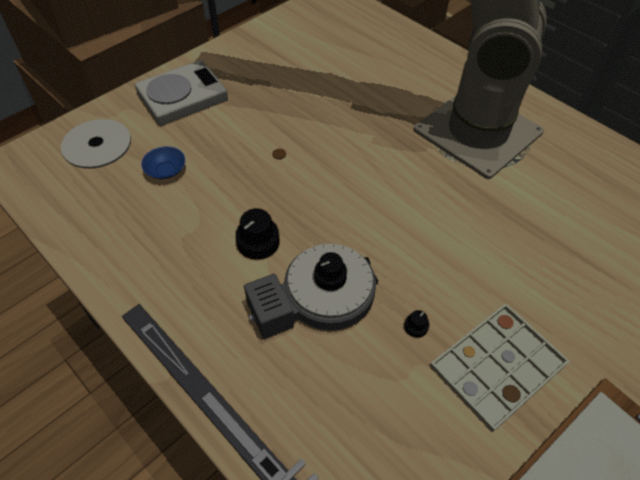

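```bash
cat > h.py <<'E'
from bench import r
import cv2,numpy as np
from scipy.spatial.transform import Rotation as R
def ray(p,uv,z):
    V=p["view"];c=-V[:3,:3].T@V[:3,3]
    d=V[:3,:3].T@np.array([(uv[0]-p["cx"])/p["fx"],-(uv[1]-p["cy"])/p["fy"],-1])
    return c+d*(z-c[2])/d[2]
def pix(p,X):
    q=p["view"][:3,:3]@X+p["view"][:3,3]
    return p["cx"]-p["fx"]*q[0]/q[2],p["cy"]+p["fy"]*q[1]/q[2]
def rel(pos,yaw):
    """shift (cm) and turn in the tool's axes to a tool-down pose with tool y at yaw (mod pi)"""
    s=r.read_state();T=R.from_quat(s["eef_rot"])
    out=[]
    for k in(0,np.pi):
        a=yaw+k;y=np.array([np.cos(a),np.sin(a),0]);z=np.array([0,0,-1.])
        G=R.from_matrix(np.c_[np.cross(y,z),y,z])
        out.append((T.inv()*G).as_rotvec())
    return T.inv().apply(np.array(pos)-s["ee_pos"])*100,out
E
python3 - <<'E'
from h import *
np.set_printoptions(precision=4,suppress=True)
t=r.camera_params("top");s=r.camera_params("scene")
print("cap top",ray(t,(289,229),.109),ray(s,(331,263),.109))
print("platter",ray(t,(289,235.5),.054),ray(s,(330,281),.054))
print("drive",ray(t,(313,174),.071),ray(s,(268,292),.071))
print("big",ray(t,(381,225),.1),"small",ray(t,(208,266),.04))
c=ray(t,(289,235.5),.054);d=ray(t,(313,174),.071)-c;print(np.linalg.norm(d),np.degrees(np.arctan2(d[1],d[0])))
print(rel([c[0],c[1],.25],np.arctan2(d[1],d[0])+np.pi/2))
E
```

```text
cap top [0.5879 0.0721 0.109 ] [0.5887 0.0765 0.109 ]
platter [0.5855 0.0742 0.054 ] [0.5914 0.0789 0.054 ]
drive [0.709  0.0272 0.071 ] [0.6976 0.0251 0.071 ]
big [ 0.5995 -0.106   0.1   ] small [0.5241 0.2364 0.04  ]
0.13322247858505765 -20.832809601736166
(array([ 55.7085, -42.9715,  -2.766 ]), [array([-0.0007, -0.0014, -2.3152]), array([-0.0011,  0.0006,  0.8264])])
```

Call:
carry_out([
  [[3,-2.3,-2.8,0,0,-0.07],[6,-4.6,-2.8,0,0,-0.14],[9.2,-7,-2.8,0,0,-0.21],[12.4,-9.5,-2.8,0,0,-0.28],[15.6,-12,-2.8,0,0,-0.35],[18.8,-14.5,-2.8,0,0,-0.42],[22,-17,-2.8,0,0,-0.49],[25.2,-19.4,-2.8,0,0,-0.56],[28.4,-21.9,-2.8,0,0,-0.63],[31.6,-24.4,-2.8,0,0,-0.7],[34.8,-26.8,-2.8,0,0,-0.77],[38,-29.3,-2.8,0,0,-0.84],[41.2,-31.8,-2.8,0,0,-0.91],[44.4,-34.2,-2.8,0,0,-0.98],[47.6,-36.7,-2.8,0,0,-1.05],[50.8,-39.2,-2.8,0,0,-1.12],[53.5,-41.3,-2.8,0,0,-1.18],[55.9,-43,-2.8,0,0,-1.23],[55.9,-43,-2.8,0,0,-1.23],[55.9,-43,-2.8,0,0,-1.23]],
], hand=-1)

```text
time: 1.77
ee_pos: [0.5871, 0.077, 0.2498]
eef_rot: [0.661, 0.75, -0.0, -0.001]
ft_force: [0.4, -1.0, 0.4]
width: 0.0871
grip_force: 0.0
```

```bash
python3 - <<'E'
from h import *
s=r.read_state();print(s["time"],s["joint_positions"],s["ee_pos"],s["eef_rot"],s["ft_force"])
p=r.camera_params("wrist");cv2.imwrite("pics/w1.png",r.camera("wrist")[:,:,::-1])
print(p)
for X in([.588,.0745,.109],[.588,.0745,.054]):print(pix(p,np.array(X)))
E
```

```text
1.7667 [ 0.33022781  0.31793753 -0.6712028   1.4817481   0.19687761  1.4117198
 -0.22264005] [0.58713357 0.07700655 0.24978324] [ 6.61473429e-01  7.49968151e-01 -9.95810911e-05 -8.16312872e-04] [ 0.35126511 -0.96439496  0.43421476]
{'fx': 385.75405342489677, 'fy': 385.75405342489677, 'cx': 322.3114728278663, 'cy': 243.15806966266288, 'view': array([[ 9.92024305e-01,  1.26046693e-01, -9.57991473e-05,
        -5.91420359e-01],
       [-1.21107784e-01,  9.52942428e-01, -2.77909397e-01,
         3.88140317e-02],
       [-3.49382692e-02,  2.75704478e-01,  9.60607286e-01,
        -4.16647157e-01],
       [ 0.00000000e+00,  0.00000000e+00,  0.00000000e+00,
         1.00000000e+00]])}
(np.float64(323.8819297915786), np.float64(232.8883393570122))
(np.float64(323.6600412902534), np.float64(218.21182048047055))
```

View pics/w1.png

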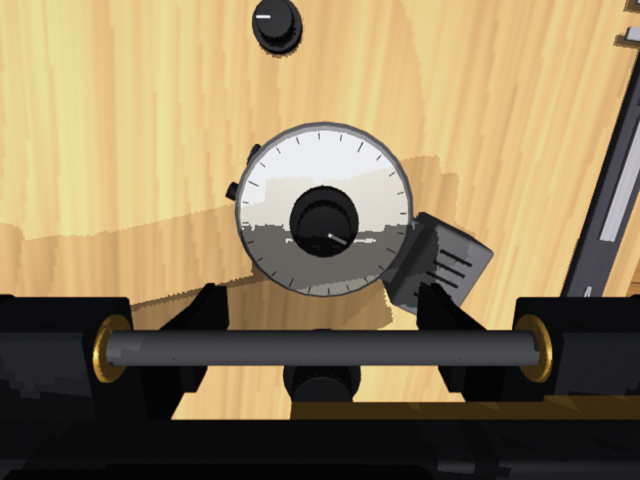

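```bash
python3 - <<'E'
from h import *
im=cv2.imread("pics/w1.png")[110:310,220:430]
im=(255*(im/255.)**.45).astype(np.uint8)
cv2.imwrite("pics/w1c.png",cv2.resize(im,None,fx=3,fy=3,interpolation=cv2.INTER_CUBIC)[:600])
E
```

```text
(no output)
```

View pics/w1c.png

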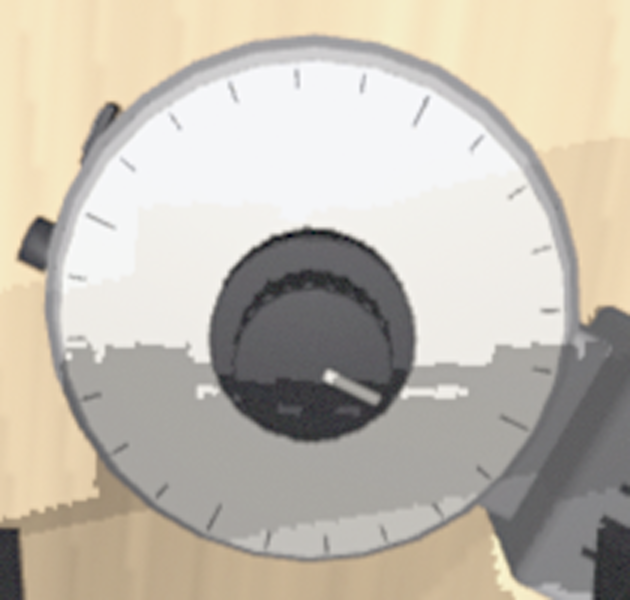

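```bash
python3 - <<'E'
from h import *
p=r.camera_params("wrist")
q=lambda u,v,z:ray(p,(220+u/3,110+v/3),z)
print("platter",q(315,310,.054),"skirt",q(312.5,334,.07),"top",q(312.5,364,.109))
a,b=q(330,375,.109),q(380,400,.109);print("line",a,b,np.degrees(np.arctan2(*(b-a)[1::-1])))
for X in([.5885,.0745,.109],[.5885,.0745,.08],[.5885,.0745,.054]):
    th=np.linspace(0,6.28,40);rad={.109:.022,.08:.031,.054:.088}[X[2]]
    P=np.array([pix(p,np.array(X)+rad*np.array([np.cos(t),np.sin(t),0])) for t in th]);P=(P-[220,110])*3
    print(X,P.min(0),P.max(0))
E
```

```text
platter [0.58865889 0.07718907 0.054     ] skirt [0.58830931 0.073071   0.07      ] top [0.58804357 0.07373924 0.109     ]
line [0.59311645 0.0712785  0.109     ] [0.60750864 0.06597775 0.109     ] -20.219106288998578
[0.5885, 0.0745, 0.109] [232.82928272 280.91247277] [396.26330786 439.17882436]
[0.5885, 0.0745, 0.08] [208.19901069 231.54516443] [419.6461649  437.55334604]
[0.5885, 0.0745, 0.054] [33.38724791 25.53316016] [593.45739519 574.8463311 ]
```

Call:
carry_out([
  [[-0.26,0.06,3.5,0,0,0],[-0.26,0.06,7,0,0,0],[-0.26,0.06,10.5,0,0,0],[-0.26,0.06,13,0,0,0],[-0.26,0.06,15,0,0,0],[-0.26,0.06,16,0,0,0],[-0.26,0.06,16.5,0,0,0],[-0.26,0.06,16.5,0,0,0],[-0.26,0.06,16.5,0,0,0]],
])

```text
time: 2.57
ee_pos: [0.5888, 0.0722, 0.0868]
eef_rot: [0.663, 0.749, 0.0, 0.001]
ft_force: [-0.1, -0.4, 0.3]
width: 0.0869
grip_force: 0.0
```

```bash
python3 - <<'E'
from h import *
s=r.read_state();print(s["time"],s["joint_positions"],s["ee_pos"],s["eef_rot"],s["ft_force"])
cv2.imwrite("pics/w2.png",(255*(r.camera("wrist")[:,:,::-1]/255.)**.5).astype(np.uint8))
E
```

```text
2.5667 [ 0.3082195   0.44920298 -0.63319848  1.67762226  0.29172611  1.10924777
 -0.28734616] [0.58884709 0.07217551 0.08675607] [6.62983376e-01 7.48633711e-01 4.56049208e-04 6.34277897e-04] [-0.05503317 -0.43828967  0.2572182 ]
```

View pics/w2.png

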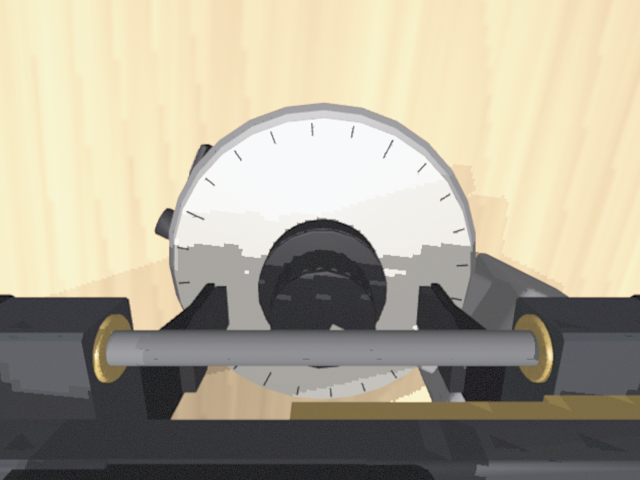

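```bash
python3 - <<'E'
from h import *
p=r.camera_params("wrist")
th=np.linspace(0,6.28,60)
for c in([.588,.0745],[.588,.0735],[.588,.0765]):
  for z,rad in((.08,.031),(.057,.031),(.054,.088)):
    P=np.array([pix(p,np.array([c[0]+rad*np.cos(t),c[1]+rad*np.sin(t),z])) for t in th]);print(c,z,P.min(0).round(),P.max(0).round())
s=r.read_state();print(s["ee_pos"],rel([.588,.0745,.084],np.pi*.04)[0])
E
```

```text
[0.588, 0.0745] 0.08 [256. 231.] [388. 352.]
[0.588, 0.0745] 0.057 [263. 220.] [380. 329.]
[0.588, 0.0745] 0.054 [157. 100.] [487. 412.]
[0.588, 0.0735] 0.08 [256. 233.] [387. 354.]
[0.588, 0.0735] 0.057 [263. 221.] [380. 331.]
[0.588, 0.0735] 0.054 [157. 103.] [486. 413.]
[0.588, 0.0765] 0.08 [257. 227.] [388. 349.]
[0.588, 0.0765] 0.057 [264. 216.] [381. 326.]
[0.588, 0.0765] 0.054 [157.  96.] [488. 409.]
[0.58906745 0.07239366 0.08705464] [ 0.22211493 -0.08111009  0.30521414]
```

Call:
carry_out([
  [[0.22,-0.08,0.3,0,0,0],[0.22,-0.08,0.3,0,0,0],[0.22,-0.08,0.3,0,0,0]],
])

```text
time: 2.87
ee_pos: [0.5872, 0.0749, 0.083]
eef_rot: [0.663, 0.749, 0.0, 0.0]
ft_force: [-0.4, 1.2, 0.9]
width: 0.087
grip_force: 0.0
```

Call:
carry_out([
  [[0,0,0,0,0,0],[0,0,0,0,0,0],[0,0,0,0,0,0],[0,0,0,0,0,0],[0,0,0,0,0,0],[0,0,0,0,0,0],[0,0,0,0,0,0],[0,0,0,0,0,0]],
], hand=1, squeeze=25)

```text
time: 3.53
ee_pos: [0.5874, 0.0747, 0.0827]
eef_rot: [0.663, 0.749, 0.0, 0.0]
ft_force: [1.9, 0.6, -1.9]
width: 0.0436
grip_force: 25.0
```

```bash
python3 - <<'E'
from h import *
print(r.read_state())
E
```

```text
{'time': 3.5333, 'joint_positions': array([ 0.30412568,  0.45244882, -0.63307613,  1.68319989,  0.29428298,
        1.10208276, -0.29308951]), 'joint_vel': array([ 2.91873199e-05, -7.20822063e-04,  1.22198834e-03,  9.98827047e-04,
       -9.28062452e-04,  3.11311959e-03, -1.44561172e-03]), 'joint_torque': array([ 5.32769272e-02, -5.97370219e+01, -9.38592553e+00, -3.40689790e+01,
       -8.21408280e-02,  3.20747076e-01,  6.59134312e-04]), 'ee_pos': array([0.58743765, 0.07468575, 0.08265453]), 'eef_rot': array([6.62674208e-01, 7.48907708e-01, 2.72852424e-04, 2.53686286e-04]), 'ft_force': array([ 1.93370534,  0.60931723, -1.85594868]), 'torque': array([ 0.06422448, -0.20114531,  0.05757964]), 'grip_force': 24.971036170609295, 'width': 0.04356774747956255}
```

Call:
carry_out([
  [[0,0,0,0,0,-0.03],[0,0,0,0,0,-0.06],[0,0,0,0,0,-0.09],[0,0,0,0,0,-0.12],[0,0,0,0,0,-0.12],[0,0,0,0,0,-0.12]],
])

```text
time: 4.03
ee_pos: [0.5872, 0.0744, 0.0826]
eef_rot: [0.617, 0.787, -0.0, 0.0]
ft_force: [-0.1, -1.7, 0.9]
width: 0.0435
grip_force: 25.0
```

```bash
python3 - <<'E'
from h import *
s=r.read_state()
for k in("ee_pos","eef_rot","ft_force","torque","width","joint_positions"):print(k,s[k])
print(R.from_quat(s["eef_rot"]).as_euler("ZYX",degrees=True))
p=r.camera_params("wrist");cv2.imwrite("pics/w3.png",r.camera("wrist")[:,:,::-1])
E
```

```text
ee_pos [0.58718937 0.07435848 0.08260874]
eef_rot [ 6.17030100e-01  7.86939531e-01 -1.03909238e-04  1.39760418e-04]
ft_force [-0.14000842 -1.70290712  0.91600344]
torque [-0.23253648 -0.02687591  0.04686787]
width 0.04351008051887214
joint_positions [ 0.32066025  0.45789673 -0.65450994  1.68249405  0.306228    1.10575746
 -0.18215071]
[1.03800840e+02 1.99501760e-02 1.79999488e+02]
```

Call:
carry_out([
  [[0,0,0,0,0,-0.05],[0,0,0,0,0,-0.1],[0,0,0,0,0,-0.15],[0,0,0,0,0,-0.2],[0,0,0,0,0,-0.25],[0,0,0,0,0,-0.3],[0,0,0,0,0,-0.35],[0,0,0,0,0,-0.4],[0,0,0,0,0,-0.45],[0,0,0,0,0,-0.5],[0,0,0,0,0,-0.55],[0,0,0,0,0,-0.6],[0,0,0,0,0,-0.65],[0,0,0,0,0,-0.7],[0,0,0,0,0,-0.75],[0,0,0,0,0,-0.8],[0,0,0,0,0,-0.85],[0,0,0,0,0,-0.9],[0,0,0,0,0,-0.9],[0,0,0,0,0,-0.9]],
])

```text
time: 5.75
ee_pos: [0.5873, 0.0748, 0.0828]
eef_rot: [0.214, 0.977, 0.0, 0.0]
ft_force: [-0.4, 0.8, 2.6]
width: 0.0435
grip_force: 25.0
```

```bash
python3 - <<'E'
from h import *
s=r.read_state()
for k in("ee_pos","eef_rot","ft_force","torque","width","joint_positions"):print(k,s[k])
cv2.imwrite("pics/t4.png",cv2.resize((255*(r.camera("scene")[200:340,240:400,::-1]/255.)**.5).astype(np.uint8),None,fx=4,fy=4,interpolation=cv2.INTER_CUBIC))
E
```

```text
ee_pos [0.58733877 0.07480044 0.08275781]
eef_rot [2.13784256e-01 9.76880860e-01 1.83371351e-04 2.10808934e-04]
ft_force [-0.39776393  0.81005083  2.58284773]
torque [ 0.07182523 -0.24875139  0.0173474 ]
width 0.04347525921750444
joint_positions [ 0.4416446   0.5091546  -0.82073967  1.6760742   0.40433906  1.13437508
  0.64983886]
```

View pics/t4.png

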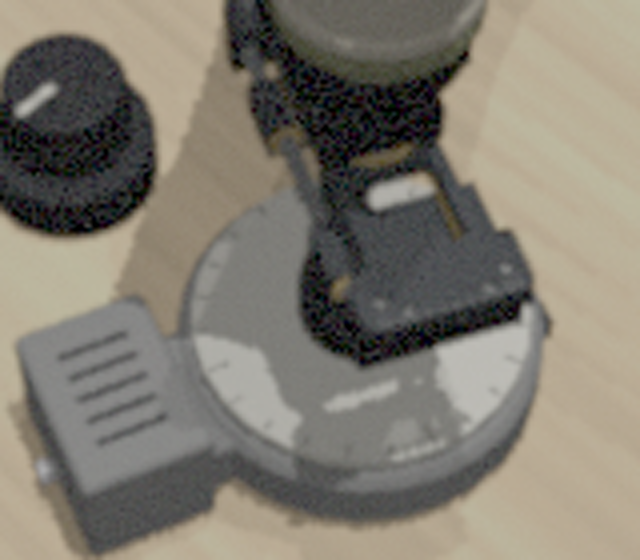

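The picture shows the gripper closed on the cap over the platter, but the cap's index line is hidden. About 58° has been turned with almost no torque, so next is a gentle test lift.

Call:
carry_out([
  [[0,0,-0.1,0,0,0],[0,0,-0.2,0,0,0],[0,0,-0.3,0,0,0],[0,0,-0.4,0,0,0],[0,0,-0.4,0,0,0]],
])

```text
time: 6.22
ee_pos: [0.5871, 0.0745, 0.0866]
eef_rot: [0.213, 0.977, -0.0, 0.0]
ft_force: [-0.1, -0.2, -0.7]
width: 0.0434
grip_force: 25.0
```

Call:
carry_out([
  [[0,0,-0.4,0,0,0],[0,0,-0.9,0,0,0],[0,0,-1.5,0,0,0],[0,0,-2.2,0,0,0],[0,0,-3,0,0,0],[0,0,-4,0,0,0],[0,0,-5,0,0,0],[0,0,-6,0,0,0],[0,0,-7,0,0,0],[0,0,-8,0,0,0],[0,0,-8.8,0,0,0],[0,0,-9.3,0,0,0],[0,0,-9.5,0,0,0],[0,0,-9.5,0,0,0],[0,0,-9.5,0,0,0],[0,0,-9.5,0,0,0]],
])

```text
time: 7.55
ee_pos: [0.5869, 0.0745, 0.181]
eef_rot: [0.213, 0.977, -0.0, -0.0]
ft_force: [1.0, -0.2, -1.5]
width: 0.0433
grip_force: 25.0
```

```bash
python3 - <<'E'
from h import *
s=r.read_state()
for k in("ee_pos","eef_rot","ft_force","torque","width","grip_force"):print(k,s[k])
cv2.imwrite("pics/t5.png",cv2.resize((255*(r.camera("scene")[160:340,220:420,::-1]/255.)**.5).astype(np.uint8),None,fx=3,fy=3,interpolation=cv2.INTER_CUBIC))
E
```

```text
ee_pos [0.58685083 0.07454546 0.18096469]
eef_rot [ 2.12758320e-01  9.77104761e-01 -1.50736837e-04 -4.02114921e-04]
ft_force [ 0.9567343  -0.17791053 -1.46333484]
torque [ 0.08282177 -0.15977482  0.0023928 ]
width 0.043318626844861194
grip_force 24.980796792078763
```

View pics/t5.png

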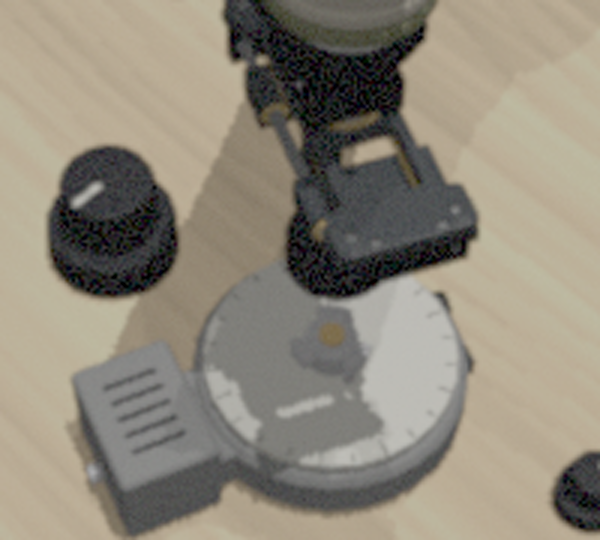

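The cap is in the gripper and level. The bare spindle with its ears shows at about (332,340) in the crop, so I'm handing the job in.

```bash
python3 -c "
from bench import r
print(r.close_job())"
```

```text
the job is handed in; nothing more can be done
None
```

The cap turned freely anticlockwise (seen from above) on the first try, came off after about 58 degrees, and was handed in held level in the gripper, its rim about 8 cm above the spindle, at about 7.6 s on the robot's clock; the coin, dish and tray were not touched.

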